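Start a plate exposure on the platemaker

ROBOT

A 6-joint arm with a two-finger parallel gripper is mounted at the origin on the work surface. World frame = base frame: x ahead of the robot, y to its left, z up, the work surface at z = 0. Lengths are in m, angles in rad, forces in N, time in s.
With the tool pointing down it reaches from about 0.425 to 1.125 m from the base axis. Payload 14.9 kg.
Tool frame: the origin (TCP) lies on the mounting face of the last link; the fingertips stand 191 mm ahead of it and the grasp point (between the pads) lies 172 mm ahead of it; z points along the fingers, y is the line along which they close (so a half turn about z gives the same grasp; the last joint's range is limited). The gripper opens to 91 mm and grips with 3 to 60 N. Pads are 32 mm wide; open, the fingers measure 118 mm over their backs; the gripper's body (76 mm by 178 mm) begins 60 mm behind the grasp point.
Start: joints at [1.128, 0.379, 1.734, -0, 1.028, -0.033], TCP at [0.279, 0.642, 0.405] pointing down, gripper open.
Joint ranges: [-2.77, 2.77], [-0.74, 2.19], [0, 2.66], [-1.06, 4.2], [0.31, 2.87], [-3.08, 3.08]. Speed limits (rad/s): [1.89, 1.89, 2.39, 3.14, 3.14, 3.14].

INTERFACE

Orientations are given as a rotation vector (axis times angle).
In Python, from bench import bot gives the robot as it stands.
- The arm moves only by the tool servo_tool, never from a script. Its argument "plan" is a list of rows, each a list of 5 numbers: the shift along the world's x, y, z in cm, then the turn about the world's z in rad, then the finger opening in cm, from 0 to 9.12. A call has 1 to 12 rows; each row is the pose to reach, as a shift and turn from the pose commanded when the call began; what a row does not reach only later rows make up. A row lasts 1/8 s, in which the tool goes at most 62.5 mm and 10.7 degrees, less where a joint would pass 70% of its speed; a pose out of reach is approached as far as the arm can. A call with a gripper value outside its range is refused whole. The fingers move at their own pace and stop on an object; "grip_force" is the grip in N (left out, the last holds). Time passes only in rows, so rows that repeat a pose let the fingers close. It gives the time, the measured TCP pose, the force, the opening and the grip force at its end, in the units of the state.
- bot.get_state(): the state, without advancing time (a new reading comes with each control period).
- bot.read_camera(name): name is "scene" or "top"; returns a dict with "frame" (480x640x3 uint8, blue, green, red), "camera_matrix" (3x3 intrinsics, pixels), "R" (3x3) and "t" (3): a world point X has camera coordinates R X + t. Camera axes: x right, y down, z forward; pixel columns grow to the right and rows downward; lengths in m; the calibration is good to about 2 mm. A picture is of the moment at which its call begins. There is no depth.
- bot.close_job(): hands the job in; it is judged then, once.
The state is a dict: "time": time; "joint_pos": joint angles; "qd": joint speeds; "joint_torque": joint torques, N m; "tcp_pos": TCP position; "ee_rot": TCP orientation; "wrist_force": force on the tool from outside, world axes, zero at the start; "moment": the same for the moment, N m; "gripper_width": opening from 0.0 (shut) to 1.0 (fully open); "grasp_force": force on a finger pad.
Only numpy, scipy, OpenCV 4.12 (cv2) and the standard library are available. Lean on these libraries where they do the work, as an engineer would, in place of code of your own. Each camera call takes 0.05 s, during which the arm holds its last target. There are 200 camera calls.

TASK

Start an exposure on the grey plate exposure unit, pressing with the fingertips only and gripping nothing: press its lid, which stands ajar, gently down until it is fully shut, then switch on the orange mains rocker, then the blue vacuum pump rocker, and last push the round green start button all the way in and let it go. Keep to that order, press each rocker on its raised half, and leave the red stop button alone. Do not raise the lid any further, and do not pick up or push about any of the loose things on the table and on the unit.

Things in the scene. Friction and masses are not known exactly. Their poses are not given: they have to be found in the camera images.
- unit: Grey exposure unit, fixed, level, 430 (x) x 420 (y) mm, yaw within 0.28 rad. Origin: centre of its underside; x from its front (robot side) to its rear. Flat control deck along the front (unit x -215 to -110 mm), 100 mm high; on it at unit x = -168, left to right: orange rocker (y +145), blue rocker (+85), flat timer display (+15), green button (-60), red button (-118), loose loupe (about -183).
- lid_front (a point): Where to press the lid down: middle of the upper face of its aluminium front rail (32 mm wide, 24 mm thick, 420 mm across), 286 mm forward of and 24 mm above the hinge line when shut; then 131 mm above the table at unit x = -86, y = 0. Moves with the lid. The front edge is 16 mm further forward; a black finger lip, 100 mm wide, stands out 15 mm more.
- lid: The lid: aluminium frame 302 x 420 mm, black blanket, 0.9 kg. Origin 24 mm under lid_front, on the rail's underside; axes parallel to the unit's when shut, and its tilt is its opening: 0.15 to 0.32 rad at the start, 0 shut. Hinge line along unit y at unit x = +200 mm, 107 mm above the table. Stiff hinge, stays where left; about 4 N at lid_front moves it down to a hard stop.
- mains_press (a point): Point to press on the orange rocker: upper face of its rear half (white tick), 13 mm behind the pivot. Rocker 44 mm long (unit x), 28 wide; pivot mid-length, 105 mm above the table. Off: front half level at 105 mm, rear half rises to 113 at its end (this point at 110). On: rear half level at 105 mm, front half raised. Black bezel around it, 3 mm high.
- mains (a joint): Orange mains rocker, rad: 0 off, 0.36 on. Moves stiffly, stays where it is left and stops hard at 0.36, so press it all the way down; about 3.5 N straight down at mains_press moves it.
- vacuum_press (a point): The same point on the blue vacuum pump rocker, which is of the same size and make, 60 mm to the right of the orange one.
- vacuum (a joint): Blue vacuum pump rocker, rad: 0 off, 0.36 on; same action as the orange one.
- start_top (a point): Centre of the top of the round green start button, 28 mm across, in a black collar 44 mm across and 12 mm high; the top is at 122 mm above the table when released.
- start (a joint): Green start button: metres pressed, 0 released, 0.006 fully in (straight down). Springs back; about 5 N fully in.
- stop_top (a point): Centre of the top of the red stop button in its yellow collar; same size and height as the green one, 58 mm to its right. Not to be pressed.
- stop (a joint): Red stop button: metres pressed, 0 released, 0.006 fully in; about 1.5 N starts it moving.
- loupe: Loose black loupe standing on the right end of the control deck, 34 mm across, 40 mm high; origin at the centre of its underside. Leave alone.
- composing_stick: Loose steel composing stick with a line of metal type, 260 x 52 x 23 mm, on the table left of the unit, lying away from the robot; origin at the centre of its underside, long axis y. Leave alone.
- brayer: Loose hand roller with black rubber roll (110 mm wide, 40 mm across) and wooden handle, 180 mm long in all, on the table left of the unit, handle pointing away from the robot; origin under the middle of the roll, handle towards its -x. Leave alone.
- ink_tin: Loose ink tin, 84 mm across, 60 mm high, on the table right of the unit; origin at the centre of its underside. Leave alone.
- plate_wash: Loose white bottle with red cap, 64 mm across, 170 mm high, right of the unit; origin at the centre of its underside. Leave alone.
- wood_block: Loose wooden printing block, 70 x 55 x 23 mm, right of the unit; origin at the centre of its underside. Leave alone.

How it is judged:
By the outcome, as a careful person would: the job done as asked, in the order asked, and still so for the second after the job is handed in, with the robot touching nothing.
It also fails if it takes over 54 s, if anything falls off the work surface, if the arm or the gripper's body presses on something with over 40 N, if the wrist force passes 120 N, or if a joint passes its speed limit or range.

## Working session

There is one attempt and no reset: what is moved stays moved. The work goes in short steps, Python scripts to look and compute and a tool call to move; the robot and the scene stay as the last step left them, time stands still between calls to the robot, and variables do not carry over. Pictures are saved under pics/ and viewed, at most 10 in all, crops included, and the job is handed in when it is done.

Besides the shell and the picture viewer there is one more tool, called as name(argument=value, ...) on one line, values as JSON. servo_tool: Moves the arm, as the interface text tells. Its arguments: {"type":"object","properties":{"plan":{"type":"array","items":{"type":"array","items":{"type":"number"}}},"grip_force":{"type":"number"}},"required":["plan"]}

```bash
mkdir -p pics
python3 - <<'E'
from bench import bot
import cv2,numpy as np
for n in("scene","top"):
    c=bot.read_camera(n); cv2.imwrite(f"pics/{n}0.png",c["frame"]); np.savez(f"{n}0.npz",**c)
    print(n,c["camera_matrix"].round(1).tolist(),(-c["R"].T@c["t"]).round(3),c["R"].round(2).tolist())
s=bot.get_state(); print(s)
E
```

```text
scene [[474.1, 0.0, 312.5], [0.0, 474.1, 244.2], [0.0, 0.0, 1.0]] [ 1.011 -0.418  1.019] [[0.71, 0.7, -0.01], [0.58, -0.6, -0.54], [-0.39, 0.38, -0.84]]
top [[461.3, 0.0, 314.6], [0.0, 461.3, 243.6], [0.0, 0.0, 1.0]] [3.010e-01 1.000e-03 1.321e+00] [[0.08, -1.0, 0.01], [-0.98, -0.08, -0.2], [0.2, 0.01, -0.98]]
{'time': 0.1, 'joint_pos': array([ 1.12767877e+00,  3.79349205e-01,  1.73472304e+00,  2.00914420e-05,
        1.02848883e+00, -3.32977208e-02]), 'qd': array([-0.00071991, -0.00105598, -0.00043958,  0.00118094,  0.00266301,
       -0.00161192]), 'joint_torque': array([-2.80791879e-03, -7.65055275e+01, -4.35287797e+01,  6.51086471e-02,
        3.99972755e-02, -1.82163438e-05]), 'tcp_pos': array([0.27884111, 0.64188144, 0.40415827]), 'ee_rot': array([-6.39214009e-01, -3.07562464e+00,  1.47173741e-03]), 'wrist_force': array([0.13988986, 0.55989241, 0.05341583]), 'moment': array([ 0.05276134, -0.02785391, -0.00630474]), 'grasp_force': 0.0, 'gripper_width': 0.9991040012985367}
```

View pics/scene0.png

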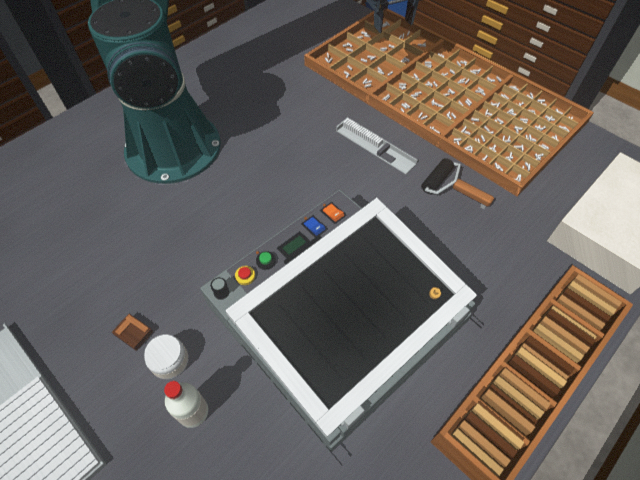

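View pics/top0.png

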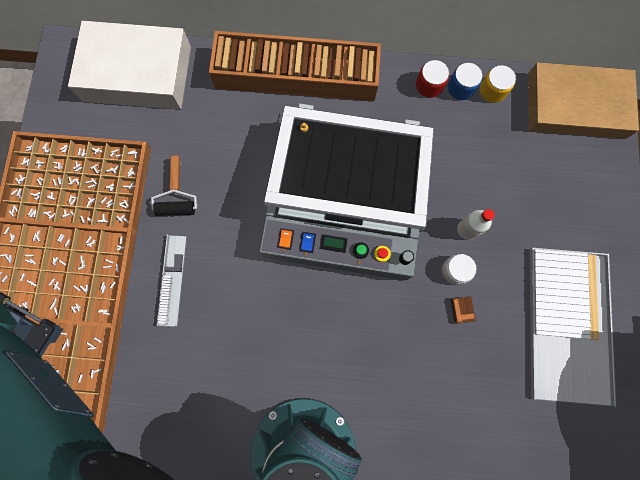

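The scene view shows orange (333,212), blue (314,226), green (265,259) and red (245,274), with the lid's front rail running from about (238,312) to (378,205). The top view shows orange (286,239), blue (307,242), green (361,250) and red (382,253), with the lid's front corners near (265,207) and (427,225).

```bash
cat > h.py <<'E'
import numpy as np,cv2
def load(n): return dict(np.load(n+".npz"))
def ray(c,p):
    d=c["R"].T@np.linalg.inv(c["camera_matrix"])@np.array([p[0],p[1],1.]); return -c["R"].T@c["t"],d/np.linalg.norm(d)
def plane(c,p,z):
    o,d=ray(c,p); return o+d*(z-o[2])/d[2]
def tri(c1,p1,c2,p2):
    o1,d1=ray(c1,p1);o2,d2=ray(c2,p2)
    s=np.linalg.lstsq(np.c_[d1,-d2],o2-o1,rcond=None)[0]
    a=o1+s[0]*d1;b=o2+s[1]*d2; return (a+b)/2,np.linalg.norm(a-b)
def blob(c,lo,hi,box):
    m=cv2.inRange(cv2.cvtColor(c["frame"],cv2.COLOR_BGR2HSV),lo,hi);k=np.zeros_like(m);x0,y0,x1,y1=box;k[y0:y1,x0:x1]=m[y0:y1,x0:x1]
    n,l,st,ce=cv2.connectedComponentsWithStats(k);i=1+np.argmax(st[1:,4]);return ce[i],st[i,4]
E
python3 - <<'E'
from h import *
S,T=load("scene0"),load("top0")
bs,bt=(190,190,350,305),(260,222,420,275)
col={"orange":((5,150,120),(18,255,255),145,.107),"blue":((105,120,80),(125,255,255),85,.107),"green":((55,120,60),(90,255,255),-60,.122),"red":((0,150,90),(4,255,255),-118,.122)}
L=[];W=[]
for n,(lo,hi,y,z) in col.items():
    a,A=blob(S,lo,hi,bs);b,B=blob(T,lo,hi,bt);X,e=tri(S,a,T,b)
    ps,pt=plane(S,a,z),plane(T,b,z);print(n,a.round(1),A,b.round(1),B,X.round(4),round(e,4),ps.round(4),pt.round(4))
    L.append([-.168,y/1e3]);W.append((ps+pt)[:2]/2)
L=np.array(L);W=np.array(W)
a,b=L-L.mean(0),W-W.mean(0);yaw=np.arctan2((a[:,0]*b[:,1]-a[:,1]*b[:,0]).sum(),(a*b).sum())
R=np.array([[np.cos(yaw),-np.sin(yaw)],[np.sin(yaw),np.cos(yaw)]]);t=W.mean(0)-R@L.mean(0)
print("yaw",yaw,"t",t,"res",((L@R.T+t-W)*1e3).round(1).tolist())
np.savez("unit.npz",R=R,t=t,yaw=yaw)
# lid corners: white quad, per view
for nm,c,box in(("S",S,(215,180,490,450)),("T",T,(250,95,445,240))):
    m=cv2.inRange(cv2.cvtColor(c["frame"],cv2.COLOR_BGR2HSV),(0,0,195),(180,40,255));k=np.zeros_like(m);x0,y0,x1,y1=box;k[y0:y1,x0:x1]=m[y0:y1,x0:x1]
    cs=max(cv2.findContours(k,0,2)[0],key=cv2.contourArea);q=cv2.approxPolyDP(cv2.convexHull(cs),8,True)[:,0];print(nm,q.tolist(),cv2.contourArea(cs))
v=np.vstack([cv2.resize(S["frame"][180:330,190:400],None,fx=3,fy=3)[:300*1],]) 
a=cv2.resize(S["frame"][190:330,190:400],(600,400),interpolation=2)
cv2.imwrite("pics/cropS.png",a);cv2.imwrite("pics/cropT.png",cv2.resize(T["frame"][95:285,245:445],(600,570),interpolation=2))
E
```

```text
orange [332.9 212. ] 197 [285.1 238.4] 172 [0.559  0.0947 0.1067] 0.0003 [0.5592 0.0946 0.107 ] [0.5589 0.0945 0.107 ]
blue [314.  225.6] 208 [307.1 241.9] 180 [0.5544 0.0348 0.1068] 0.0005 [0.5546 0.0349 0.107 ] [0.5542 0.0345 0.107 ]
green [264.6 257.4] 118 [333.4 242.2] 161 [ 0.5449 -0.0683  0.0954] 0.0721 [ 0.5437 -0.1103  0.122 ] [ 0.5561 -0.0355  0.122 ]
red [244.  272.7] 97 [382.2 252.3] 62 [ 0.5398 -0.167   0.1205] 0.001 [ 0.5403 -0.1678  0.122 ] [ 0.5397 -0.1664  0.122 ]
yaw -0.06681192923430948 t [ 0.71760802 -0.05186061] res [[0.6, 9.5], [1.2, 9.5], [-4.0, -27.6], [2.1, 8.7]]
S [[377, 198], [475, 296], [327, 435], [226, 309]] 29354.5
T [[285, 106], [432, 128], [425, 225], [265, 201]] 15194.0
```

View pics/cropT.png

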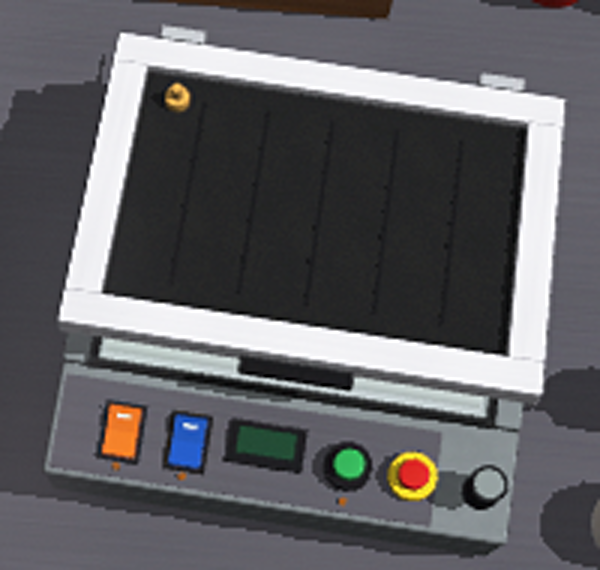

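The crop shows the tick at the rear of each rocker. The lid lip's centre is about (297,372) in the crop. The green top-view mask picked up the display by mistake, so I'll redo it with a tighter box.

Run:
```python
from h import *
S,T=load("scene0"),load("top0")
g=blob(T,(55,120,60),(90,255,255),(350,235,372,260))[0]; gs=blob(S,(55,120,60),(90,255,255),(252,245,276,272))[0]
X,e=tri(S,gs,T,g);print("green",X.round(4),e)
L=np.array([[-.168,.145],[-.168,.085],[-.168,-.06],[-.168,-.118]])
G=(plane(S,gs,.122)+plane(T,g,.122))/2
W=np.array([[.559,.0946],[.5544,.0347],G[:2],[.540,-.1671]])
a,b=L-L.mean(0),W-W.mean(0);yaw=np.arctan2((a[:,0]*b[:,1]-a[:,1]*b[:,0]).sum(),(a*b).sum())
R=np.array([[np.cos(yaw),-np.sin(yaw)],[np.sin(yaw),np.cos(yaw)]]);t=W.mean(0)-R@L.mean(0)
print("yaw",yaw,"t",t,"res",((L@R.T+t-W)*1e3).round(1).tolist());np.savez("unit.npz",R=R,t=t,yaw=yaw)
for nm,s,q in(("FL",(377,198),(265,201)),("FR",(226,309),(425,225)),("RL",(475,296),(285,106)),("RR",(327,435),(432,128))):
    X,e=tri(S,s,T,q);u=R.T@(X[:2]-t);d=np.hypot(.2-u[0],X[2]-.107);th=np.arctan2(X[2]-.107,.2-u[0])-np.arctan2(.024,.302)
    print(nm,X.round(4),round(e,4),"unit",u.round(4),"r",d.round(4),"tilt",th.round(3))
P=lambda x,y:(R@[x,y]+t).round(4)
for n,p in dict(mains=(-.155,.145),vac=(-.155,.085),start=(-.168,-.06),lidshut=(-.086,0),lipshut=(-.102,0)).items():print(n,P(*p))
for th in(.15,.2,.25,.3):print(th,"lid_front unit x,z",.2-.286*np.cos(th)+.024*np.sin(th)*1,.107+.286*np.sin(th)+.024*np.cos(th))
```

```text
green [ 0.5436 -0.1102  0.1218] 4.710965386142444e-05
yaw -0.07284171687695458 t [ 0.71587196 -0.06220005] res [[-0.1, 0.0], [0.1, 0.1], [0.3, 0.4], [-0.3, -0.6]]
FL [0.6384 0.151  0.1781] 0.0025 unit [-0.0927  0.207 ] r 0.3012 tilt 0.159
FR [ 0.6078 -0.2624  0.1823] 0.0009 unit [-0.0933 -0.2076] r 0.3028 tilt 0.172
RL [0.932  0.1287 0.1302] 0.0016 unit [0.2017 0.2061] r 0.0232 tilt 1.565
RR [ 0.9005 -0.2846  0.1321] 0.0005 unit [ 0.2003 -0.2083] r 0.0251 tilt 1.503
mains [0.5718 0.0937]
vac [0.5675 0.0339]
start [ 0.544  -0.1098]
lidshut [ 0.6301 -0.0559]
lipshut [ 0.6141 -0.0548]
0.15 lid_front unit x,z -0.07920201311034168 0.1734698117579144
0.2 lid_front unit x,z -0.0755309773235136 0.18734102647557732
0.25 lid_front unit x,z -0.07117125758713583 0.201011430467849
0.3 lid_front unit x,z -0.06613375093005112 0.21444685484415762
```

servo_tool(plan=[[1,-2,1,0.03,0],[3,-6,2,0.08,0],[6,-11,2,0.14,0],[9,-17,2,0.2,0],[12,-23,2,0.26,0],[15,-29,2,0.31,0],[18,-35,2,0.34,0],[21,-41,2,0.34,0],[24,-47,2,0.34,0],[27,-53,2,0.34,0],[30,-59,2,0.34,0],[32,-64,2,0.34,0]], grip_force=5)

```text
time: 1.6
tcp_pos: [0.5883, 0.0256, 0.4246]
ee_rot: [-0.11, -3.14, -0.0]
wrist_force: [0.9, 0.0, 0.3]
gripper_width: 0.004
grasp_force: 0.0
```

servo_tool(plan=[[1.5,-3,0,0,0],[3,-5,0,0,0],[3.3,-5.8,0,0,0],[3.3,-5.8,0,0,0],[3.3,-5.8,0,0,0],[3.3,-5.8,0,0,0]])

```text
time: 2.35
tcp_pos: [0.6204, -0.0296, 0.4248]
ee_rot: [-0.108, -3.14, -0.0]
wrist_force: [-0.4, -0.3, 0.1]
gripper_width: 0.006
grasp_force: 0.0
```

servo_tool(plan=[[0.6,-1.3,0,0,0],[1.2,-2.6,0,0,0],[1.2,-2.6,-1.5,0,0],[1.2,-2.6,-3,0,0],[1.2,-2.6,-4.2,0,0],[1.2,-2.6,-4.7,0,0],[1.2,-2.6,-4.7,0,0],[1.2,-2.6,-4.7,0,0]])

```text
time: 3.35
tcp_pos: [0.6328, -0.0563, 0.3782]
ee_rot: [0.109, 3.139, -0.0]
wrist_force: [-0.1, -0.2, 0.9]
gripper_width: 0.005
grasp_force: 0.0
```

Run:
```python
from bench import bot
import cv2
c=bot.read_camera("scene");print(bot.get_state()["tcp_pos"])
cv2.imwrite("pics/s1.png",cv2.resize(c["frame"][130:370,170:490],(640,480)))
```

```text
[ 0.63283401 -0.05633582  0.37826917]
```

View pics/s1.png

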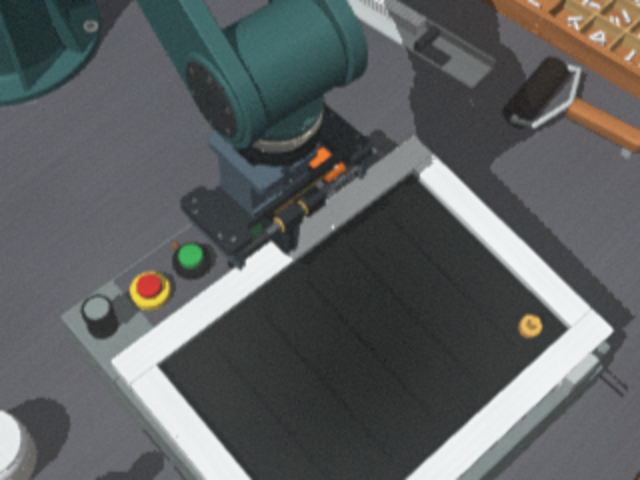

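The fingertips at crop (285,245) stand just over the middle of the front rail, with tip height about 0.187. I'm pressing down slowly.

servo_tool(plan=[[0,0,-0.3,0,0],[0,0,-0.6,0,0],[0,0,-0.9,0,0],[0,0,-1.2,0,0],[0,0,-1.5,0,0],[0,0,-1.8,0,0],[0,0,-2.1,0,0],[0,0,-2.4,0,0],[0,0,-2.7,0,0],[0,0,-3.0,0,0],[0,0,-3.3,0,0],[0,0,-3.6,0,0]])

```text
time: 4.9
tcp_pos: [0.6327, -0.0564, 0.3416]
ee_rot: [0.11, 3.14, -0.0]
wrist_force: [-1.5, -1.0, 3.2]
gripper_width: 0.006
grasp_force: 1.6
```

servo_tool(plan=[[0,0,-0.3,0,0],[0,0,-0.6,0,0],[0,0,-0.9,0,0],[0,0,-1.1,0,0],[0,0,-1.3,0,0],[0,0,-1.5,0,0],[0,0,-1.7,0,0],[0,0,-1.7,0,0]])

```text
time: 5.9
tcp_pos: [0.6327, -0.0564, 0.3245]
ee_rot: [0.11, 3.139, -0.0]
wrist_force: [-0.0, -0.5, -0.9]
gripper_width: 0.001
grasp_force: 0.0
```

servo_tool(plan=[[0,0,-0.1,0,0],[0,0,-0.2,0,0],[0,0,-0.3,0,0],[0,0,-0.3,0,0],[0,0,-0.3,0,0]])

```text
time: 6.52
tcp_pos: [0.6327, -0.0564, 0.3221]
ee_rot: [0.11, 3.14, -0.0]
wrist_force: [-3.3, 1.0, 8.0]
gripper_width: 0.006
grasp_force: 3.8
```

servo_tool(plan=[[0,0,-0.1,0,0],[0,0,-0.1,0,0],[0,0,-0.1,0,0]])

```text
time: 6.9
tcp_pos: [0.6328, -0.0564, 0.322]
ee_rot: [-0.109, -3.14, 0.0]
wrist_force: [-9.8, 1.3, 20.8]
gripper_width: 0.007
grasp_force: 10.4
```

The hard stop is reached: tip at 0.131 and force rising to 21 N with no motion. I'm lifting and moving over the orange rocker.

servo_tool(plan=[[0,0,0.5,0,0],[0,0,2,0,0],[0,0,4,0,0],[-1,2,4,0,0],[-2,6,4,0,0],[-4,10,4,0,0],[-5.3,14,4,0,0],[-5.7,15,4,0,0],[-5.7,15,4,0,0],[-5.7,15,4,0,0]])

```text
time: 8.15
tcp_pos: [0.5759, 0.093, 0.3608]
ee_rot: [0.11, 3.139, -0.0]
wrist_force: [0.6, 0.2, -0.6]
gripper_width: 0.006
grasp_force: 0.0
```

Run:
```python
from bench import bot
from h import *
T=bot.read_camera("top");S=bot.read_camera("scene");s=bot.get_state();u=np.load("unit.npz")
print(s["tcp_pos"],u["R"].T@(s["tcp_pos"][:2]-u["t"]))
def px(c,p):
    q=c["camera_matrix"]@(c["R"]@np.array(p)+c["t"]);return (q[:2]/q[2]).round(1)
for y in(.21,-.21):
    w=u["R"]@[-.102,y]+u["t"];print("expected shut corner T,S",px(T,[*w,.131]),px(S,[*w,.131]))
for nm,c,box in(("T",T,(250,95,445,245)),("S",S,(205,180,490,450))):
    m=cv2.inRange(cv2.cvtColor(c["frame"],cv2.COLOR_BGR2HSV),(0,0,195),(180,40,255));k=np.zeros_like(m);x0,y0,x1,y1=box;k[y0:y1,x0:x1]=m[y0:y1,x0:x1]
    q=max(cv2.findContours(k,0,2)[0],key=cv2.contourArea);print(nm,cv2.approxPolyDP(cv2.convexHull(q),6,True)[:,0].tolist())
cv2.imwrite("pics/s2.png",cv2.resize(S["frame"][130:370,170:490],(640,480)))
```

```text
[0.57593093 0.09281538 0.36066427] [-0.15085154  0.14441983]
expected shut corner T,S [264.7 208.9] [372.5 207.7]
expected shut corner T,S [420.8 232.9] [226.5 317.7]
T [[285, 107], [432, 129], [420, 232], [322, 217], [273, 172]]
S [[373, 209], [474, 294], [325, 433], [228, 316]]
```

View pics/s2.png

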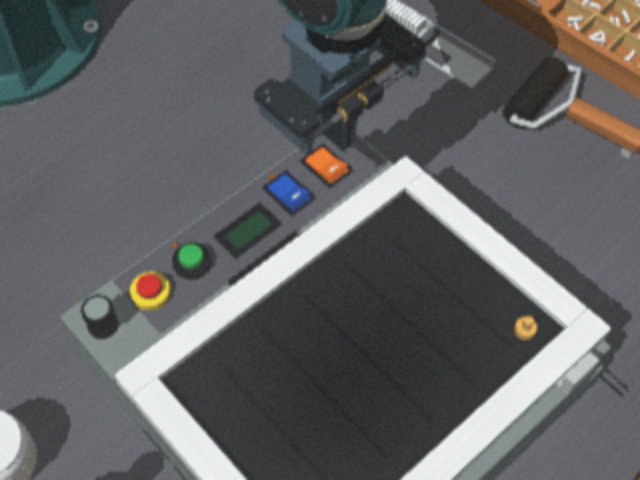

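The lid corners match the shut pose to within 2 px, and the finger hangs above the orange rocker. I'm pressing mains now.

servo_tool(plan=[[0,0,-1.5,0,0],[0,0,-3,0,0],[0,0,-4.5,0,0],[0,0,-5.2,0,0],[0,0,-5.5,0,0],[0,0,-5.8,0,0],[0,0,-6.1,0,0],[0,0,-6.3,0,0],[0,0,-6.4,0,0],[0,0,-6.5,0,0],[0,0,-6.6,0,0],[0,0,-6.6,0,0]])

```text
time: 9.75
tcp_pos: [0.5759, 0.0937, 0.2959]
ee_rot: [0.11, 3.14, 0.0]
wrist_force: [-5.4, -0.8, 21.2]
gripper_width: 0.006
grasp_force: 10.5
```

The orange rocker is at its stop: tip at 0.1049 and 21 N. Next is the blue one.

servo_tool(plan=[[0,0,0.5,0,0],[0,0,2,0,0],[0,0,3,0,0],[-0.2,-2,3,0,0],[-0.4,-4.5,3,0,0],[-0.4,-6,3,0,0],[-0.4,-6,3,0,0],[-0.4,-6,3,0,0]])

```text
time: 10.75
tcp_pos: [0.5717, 0.0338, 0.3247]
ee_rot: [-0.11, -3.14, -0.0]
wrist_force: [-0.0, -0.0, -0.9]
gripper_width: 0.004
grasp_force: 0.0
```

servo_tool(plan=[[0,0,-0.8,0,0],[0,0,-1.5,0,0],[0,0,-1.8,0,0],[0,0,-2.1,0,0],[0,0,-2.4,0,0],[0,0,-2.6,0,0],[0,0,-2.8,0,0],[0,0,-2.9,0,0],[0,0,-3,0,0],[0,0,-3,0,0]])

```text
time: 12.0
tcp_pos: [0.5719, 0.0336, 0.2959]
ee_rot: [0.11, 3.14, -0.0]
wrist_force: [-5.1, -1.1, 21.0]
gripper_width: 0.007
grasp_force: 10.9
```

servo_tool(plan=[[0,0,0.5,0,0],[0,0,2,0,0],[0,0,4,0,0],[-0.8,-3,4,0,0],[-1.6,-7,4,0,0],[-2.3,-11,4,0,0],[-2.8,-13.8,4,0,0],[-2.8,-14.3,4,0,0],[-2.8,-14.3,4,0,0],[-2.8,-14.3,4,0,0]])

```text
time: 13.25
tcp_pos: [0.5438, -0.1086, 0.335]
ee_rot: [0.108, 3.14, 0.0]
wrist_force: [1.1, -0.1, -0.2]
gripper_width: 0.005
grasp_force: 0.0
```

Run:
```python
from bench import bot
from h import *
S=bot.read_camera("scene");s=bot.get_state();u=np.load("unit.npz")
print(s["tcp_pos"],u["R"].T@(s["tcp_pos"][:2]-u["t"]))
cv2.imwrite("pics/s3.png",cv2.resize(S["frame"][185:325,200:380],(720,560),interpolation=2))
```

```text
[ 0.54384061 -0.10856319  0.33486531] [-0.16820097 -0.05876017]
```

View pics/s3.png

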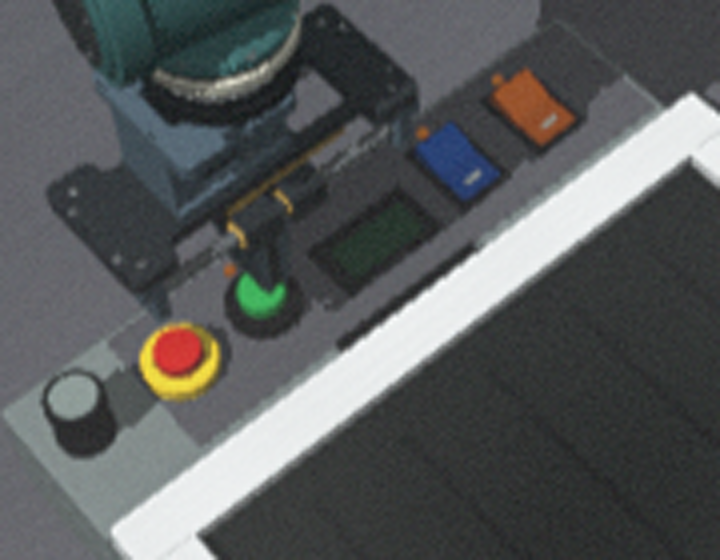

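The finger is directly above the green button at crop (262,293), the red one at (180,350) is clear, and both rockers look thrown. I'm pressing start.

servo_tool(plan=[[0,-0.1,-0.7,0,0],[0,-0.1,-1.4,0,0],[0,-0.1,-1.9,0,0],[0,-0.1,-2.2,0,0],[0,-0.1,-2.4,0,0],[0,-0.1,-2.6,0,0],[0,-0.1,-2.8,0,0],[0,-0.1,-2.9,0,0],[0,-0.1,-3,0,0],[0,-0.1,-3,0,0]])

```text
time: 14.55
tcp_pos: [0.5439, -0.1104, 0.3065]
ee_rot: [-0.109, -3.139, -0.0]
wrist_force: [-15.9, 3.8, 37.1]
gripper_width: 0.005
grasp_force: 18.3
```

The tip is at 0.1155 with 37 N, so the button is fully in. I'm letting go and backing away.

servo_tool(plan=[[0,0,0.3,0,0],[0,0,1,0,0],[0,0,2.5,0,0],[0,0,5,0,0],[0,0,8,0,0],[-1,3,11,0,0],[-2,8,13,0,0],[-3,13,14,0,0],[-4,18,14,0,0],[-5,22,14,0,0],[-5,24,14,0,0],[-5,24,14,0,0]])

```text
time: 16.05
tcp_pos: [0.4935, 0.1305, 0.4455]
ee_rot: [0.106, 3.139, 0.0]
wrist_force: [0.3, -0.5, 0.1]
gripper_width: 0.003
grasp_force: 0.0
```

Run:
```python
from bench import bot
from h import *
S=bot.read_camera("scene");T=bot.read_camera("top");s=bot.get_state();print(s["tcp_pos"],s["wrist_force"])
a=cv2.resize(S["frame"][185:325,200:380],(540,420),interpolation=2)
cv2.imwrite("pics/s4.png",a)
for n,lo,hi in(("green",(55,120,60),(90,255,255)),("red",(0,150,90),(4,255,255))):
    print(n,blob(S,lo,hi,(225,245,276,290)))
```

```text
[0.49368359 0.12924833 0.44512558] [0.38487061 0.31406686 0.58127152]
green (array([264.65833333, 257.36666667]), np.int32(120))
red (array([244.08247423, 272.69072165]), np.int32(97))
```

View pics/s4.png

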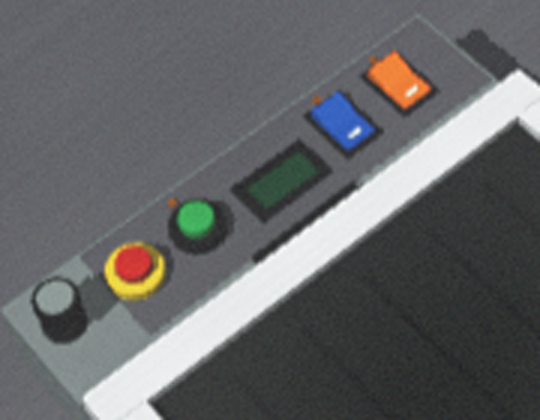

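The lid is shut and both rockers are down at their rear (tick) halves, orange at crop (400,80) and blue at (343,122). Green and red are back at their original pixels, and the arm is clear of everything. I'm handing the job in.

```bash
python3 -c "
from bench import bot
print(bot.close_job())"
```

```text
the job is handed in; nothing more can be done
None
```

I shut the lid, switched on the mains and then the vacuum rocker, pushed the green start button fully in and let it go, and handed the job in at about 16 s with nothing else touched; no verdict came back.

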